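# Change the lamp's bulb and clear up

## Task

Fit the new tubular bulb from its carton into the table lamp: push it down into the socket against the spring and turn it clockwise to the stop, so that it stays locked. Lower every spent globe bulb gently into the deep wooden basket, and put every remote control into the open drawer of the small chest and push the drawer fully shut. Leave the book, the candle and the mug where they are.

Things in the scene. Friction and masses are not known exactly. Their poses are not given: they have to be found in the camera images.
- bulb: new bulb: white tube, 48 mm across, domed top, 94 mm high, upright in the carton. Origin: centre of underside, z up. Foot: flat metal bar 40 (x) x 12 (y) x 7 (z) mm (lowest 3 mm only 36 x 9), its two ends are the lugs; then a 21 mm thick neck (z 7 to 27), a flare, and the straight tube to grip (z 40 to 78). The foot fits the socket either way round. About 70 g
- carton: open cardboard carton 75 x 75 x 36 mm, fixed; its floor is 4 mm thick and its walls 4 mm. The new bulb stands in it. Origin: centre of its underside
- lamp: square wooden table lamp without its shade, fixed: a block 100 x 100 mm, its brass top face 90 mm above the table. Origin: centre of its underside, z up. A bulb is locked by pushing it down at least 7 mm so that its lugs pass below the 5 mm brass top plate, then turning it clockwise so that they catch under the plate
- socket (a point): centre of the socket's opening, level with the lamp's brass top face. The opening is a square of 28 x 28 mm with a slot 46 mm long along this point's x and 16 mm wide along y. In it, 5 mm down, a white sprung turntable with two low ridges takes the bulb's foot, bar along the slot (bulb's origin 5 mm below this point). Pushed home and locked, the bulb's origin is about 12 mm below this point
- socket_slide (a joint): how far the turntable is pushed down: 0 m at rest, 0.010 m at the bottom. The spring takes 2 N at the start and 7 N at the bottom, and pushes back up when released; a locked bulb is held at about 0.007 by the plate
- socket_turn (a joint): how far the turntable is turned, clockwise from above: 0 rad at the start (its ridges along the slot, ready for the bulb), 1.2 rad at the stop (locked). It stays where it is left. The bulb's foot has about 0.2 rad of play between the ridges, so turn the bulb about 1.4 rad
- basket: open deep wooden waste basket, fixed: 260 (x) x 170 (y) x 110 (z) mm outside, walls and floor 6 mm thick. Origin: centre of its underside, z up
- globe1: a spent bulb: a frosted glass ball 54 mm in diameter on a short metal cap, 73 mm high in all, standing upright on its cap. Origin: centre of the cap's underside, z up through the ball; the ball's centre is 46 mm above the origin, the cap is 30 mm in diameter and 22 mm high. About 50 g. May be absent
- globe2: a spent bulb: a frosted glass ball 54 mm in diameter on a short metal cap, 73 mm high in all, standing upright on its cap. Origin: centre of the cap's underside, z up through the ball; the ball's centre is 46 mm above the origin, the cap is 30 mm in diameter and 22 mm high. About 50 g. May be absent
- globe3: a spent bulb: a frosted glass ball 54 mm in diameter on a short metal cap, 73 mm high in all, standing upright on its cap. Origin: centre of the cap's underside, z up through the ball; the ball's centre is 46 mm above the origin, the cap is 30 mm in diameter and 22 mm high. About 50 g. May be absent
- remote1: a remote control, a flat box 110 (x) x 38 (y) x 20 (z) mm with rows of buttons on top, lying flat. Origin: centre of its underside; x along its length, z up. About 90 g. May be absent
- remote2: a remote control, a flat box 110 (x) x 38 (y) x 20 (z) mm with rows of buttons on top, lying flat. Origin: centre of its underside; x along its length, z up. About 90 g. May be absent
- chest_drawer0 (a joint): the drawer of the small dark wooden chest (250 deep x 240 wide x 100 mm high, fixed, its front towards the robot): 0 m when shut, grows as the drawer comes out towards the robot, up to 0.173. Slides with about 1 N of friction and stays where it is left
- drawer_inside (a point): moves with the drawer: middle of the front edge of its inner floor, against the inside of its front. x points into the drawer (towards the chest's back), z up. Inside it is 205 (x) x 198 (y) mm, side walls 56 mm above the floor; the front is 21 mm thick and rises about 63 mm above the floor. As much of its length is open from above as the drawer stands out
- chest_drawer0_handle (a point): middle of the drawer's brass bar handle: a bar 11 mm thick and 120 mm long along y, 35 mm in front of the drawer's front; x points towards the chest's back. Pushing the bar towards the chest shuts the drawer
- book: a blue closed book 105 x 150 x 30 mm, lying flat; bystander. Origin: centre of its underside
- candle: an amber glass candle jar, 70 mm in diameter, 80 mm high; bystander. Origin: centre of its underside
- mug: a white mug, 76 mm in diameter, 85 mm high; bystander. Origin: centre of its underside
There are look-alikes about, which are no part of the job. There is more than one size of the lamp; the job needs the largest.

How it is judged:
By the outcome, as a careful person would: the job done as asked, in the order asked, and still so for the second after the job is handed in, with the robot touching nothing.
Of globe1, globe2, globe3 only 2 to 3 are there at a start; the rules pass over those that are not, and their reading is None.
Of remote1, remote2 only 1 to 2 are there at a start; the rules pass over those that are not, and their reading is None.
At some moment in a run one of remote1, remote2 may be knocked a few centimetres aside while the robot is not near it.
It also fails if it takes over 200 s, if anything falls off the work surface, if the arm or the gripper's body presses on something with over 40 N, if the wrist force passes 120 N, or if a joint passes its speed limit or range.

## Robot

A 6-joint arm with a two-finger parallel gripper is mounted at the origin on the work surface. World frame = base frame: x ahead of the robot, y to its left, z up, the work surface at z = 0. Lengths are in mm, angles in rad, forces in N, time in s.
With the tool pointing down it reaches from about 275 to 825 mm from the base axis. Payload 5.2 kg.
Tool frame: the origin (TCP) lies at the very end of the fingers, on their centre line; the grasp point (between the pads) lies 19 mm behind it; z points along the fingers, y is the line along which they close (so a half turn about z gives the same grasp; the last joint's range is limited). The gripper opens to 93 mm and grips with 3 to 60 N. Pads are 15 mm wide; open, the fingers measure 128 mm over their backs; the gripper's body (75 mm by 188 mm) begins 65 mm behind the grasp point.
Start: joints at [-0.203, 0.259, 1.535, -0, 1.348, -0.203], TCP at [550.005, 0.023, 218.653] pointing down, gripper open.
Joint ranges: [-3.14, 3.14], [-0.91, 2.08], [0.19, 2.58], [-1.22, 4.36], [0.22, 2.71], [-3.12, 3.12]. Speed limits (rad/s): [2.57, 2.57, 3.14, 3.14, 3.14, 3.14].

## Interface

Orientations are given as [roll, pitch, yaw] about the fixed x, y, z axes, in that order (R = Rz(yaw) Ry(pitch) Rx(roll)).
In Python, from bench import robot gives the robot as it stands. The module is installed in compiled form; this text tells all that it offers. Calls block until the motion is done:
- robot.move_ptp(position, orientation): joint-space move of the TCP to a pose.
- robot.move_linear(position, ori=None, speed=150, f_stop=None): straight line of the TCP; ori=None keeps the orientation; speed is the mean speed in mm/s. With f_stop (N) it stops when the force on the tool has changed by that much, and returns True; else False.
- robot.move_j(angles): joint-space move.
- robot.move_gripper(opening): opening from 0.0 (shut) to 1.0 (fully open); the grip force is fixed at half the most; returns when the fingers have stopped.
- robot.sleep(seconds).
- robot.inverse_kinematics(position, orientation): joint angles nearest the present ones, or None.
- robot.get_image(name): name is "scene" or "side" or "wrist"; returns a dict with "img" (480x640x3 uint8, blue, green, red), "fovy" (degrees; the focal length in pixels is half the picture's height over the tangent of half this angle, whatever the lens; pixels are square), "cx", "cy" (the principal point, pixels), "k1" (the pictures are not rectified: a ray, as slopes to the right and down, at radius r is drawn at 1 + k1 r^2 times it, then the intrinsics apply), "eye" and "orientation" of the camera in the world. Camera axes: x right, y down, z forward; pixel columns grow to the right and rows downward; lengths in mm; the calibration is good to about 2 mm. A picture is of the moment at which its call begins. There is no depth.
A pose or a line that the arm cannot do raises robot.MotionError and nothing moves.
- robot.hand_in(): hands the job in; it is judged then, once.
Readings, each from a call of its own:
- robot.current_t(): time.
- robot.current_qpos(): joint angles.
- robot.current_joint_vel(): joint speeds.
- robot.current_joint_efforts(): joint torques, N m.
- robot.current_tcp_pos(): TCP position.
- robot.current_eef_rot(): TCP orientation.
- robot.current_contact_force(): force on the tool from outside, world axes, zero at the start.
- robot.current_ft_torque(): the same for the moment, N m.
- robot.current_gripper_width(): opening from 0.0 (shut) to 1.0 (fully open).
- robot.current_finger_force(): force on a finger pad.
Only numpy, scipy, OpenCV 4.12 (cv2) and the standard library are available. Lean on these libraries where they do the work, as an engineer would, in place of code of your own. Each camera call takes 0.05 s, during which the arm holds its last target. There are 200 camera calls.

## Working session

There is one attempt and no reset: what is moved stays moved. The work goes in short steps, each a Python script; the robot and the scene stay as the last script left them, time stands still between calls to the robot, and variables do not carry over. Pictures are saved under pics/ and viewed, at most 14 in all, crops included, and the job is handed in when it is done.

```bash
mkdir -p pics; ls; cat > h.py <<'E'
import numpy as np, cv2
from scipy.spatial.transform import Rotation as R
from bench import robot
def cam(n,save=None):
    d=robot.get_image(n)
    if save: cv2.imwrite('pics/'+save+'.png',d['img'])
    import pickle; pickle.dump(d,open('pics/'+(save or n)+'.pkl','wb'))
    return d
def load(s):
    import pickle; return pickle.load(open('pics/'+s+'.pkl','rb'))
def K(d):
    f=240/np.tan(np.radians(d['fovy'])/2); return np.array([[f,0,d['cx']],[0,f,d['cy']],[0,0,1.]])
def Rm(d):
    o=np.array(d['orientation'],float); return o if o.shape==(3,3) else R.from_euler('xyz',o).as_matrix()
def px2w(d,u,v,z):
    s=cv2.undistortPoints(np.array([[[u,v]]],float),K(d),np.array([d['k1'],0,0,0,0.]))[0,0]
    r=Rm(d)@np.array([s[0],s[1],1]); e=np.array(d['eye'],float)
    return e+r*(z-e[2])/r[2]
def w2px(d,p):
    c=Rm(d).T@(np.array(p,float)-d['eye']); x=c[:2]/c[2]; x=x*(1+d['k1']*(x@x))
    return (K(d)@np.array([*x,1]))[:2]
E
python3 - <<'E'
from h import *
for n in ('scene','side','wrist'):
    d=cam(n,n+'0'); print(n,{k:v for k,v in d.items() if k!='img'})
print(robot.current_eef_rot())
E
```

```text
pics
scene {'fovy': 45.64461591884995, 'cx': 312.14232260658196, 'cy': 244.9378067918584, 'k1': -0.15121863540527866, 'eye': array([1588.6725706 , -172.18294072,  965.11478397]), 'orientation': array([-2.25708635, -0.01110776,  1.39728244])}
side {'fovy': 51.58114380504095, 'cx': 318.72975097636885, 'cy': 245.1002231362621, 'k1': -0.004456529630830268, 'eye': array([267.75865422, 948.73812073, 809.80524151]), 'orientation': array([-2.21735252,  0.00867833, -2.85962638])}
wrist {'fovy': 58.987950589459835, 'cx': 316.3261845076895, 'cy': 239.19378756944207, 'k1': 0.031189133756396238, 'eye': array([549.35257826,  76.9155195 , 384.17796938]), 'orientation': array([2.86173945e+00, 1.27784724e-03, 1.10351734e-03])}
[-3.14026505e+00 -2.74426942e-04  1.57078079e+00]
```

View pics/scene0.png

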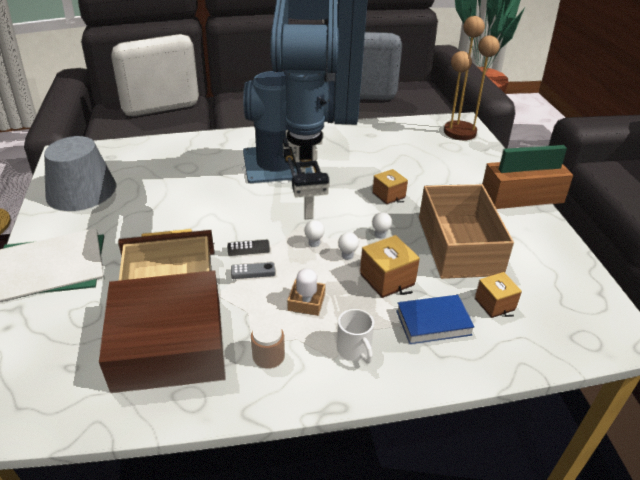

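View pics/side0.png

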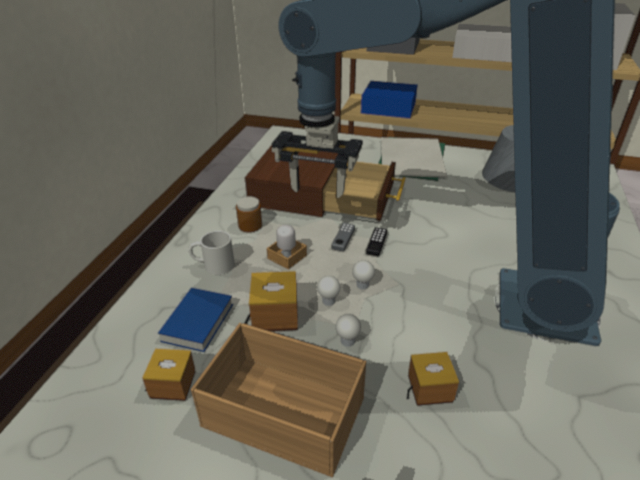

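The scene picture shows three lamps: (390,265) is clearly the largest, and (390,186) and (498,294) are small. There are three globes at (315,233), (348,245) and (382,225), and two remote-like things, black at (248,247) and grey at (253,270). The bulb is in its carton at (307,290). I'll move the wrist camera for close looks.

```bash
cat > a.py <<'E'
from h import *
s=load('scene0'); e=load('side0')
for n,u,v,z in [('lamptop',390,253,90),('lampS1',390,180,50),('lampS2',498,287,50),('g1',315,230,46),('g2',348,243,46),('g3',382,222,46),('rb',248,247,20),('rg',253,270,20),('bulb',308,277,75),('basketc',465,240,50),('handle',165,234,60)]:
    print(n,px2w(s,u,v,z).round(0))
for n,u,v,z in [('lamptop',274,288,90),('g',328,287,46),('g',364,271,46),('g',348,326,46),('rb',377,241,20),('rg',344,237,20),('bulb',287,233,75)]:
    print(n,px2w(e,u,v,z).round(0))
E
python3 a.py
python3 - <<'E'
from h import *
o=[np.pi,0,np.pi/2]
try:
  robot.move_ptp([560,-130,330],o); cam('wrist','wA')
  robot.move_ptp([560,100,330],o); cam('wrist','wB')
except robot.MotionError as x: print(x)
a=load('wA')['img'];b=load('wB')['img']
im=cv2.resize(np.vstack([a,b]),(400,600));cv2.imwrite('pics/wAB.png',np.hstack([cv2.resize(a,(400,300)),cv2.resize(b,(400,300))]))
s=load('scene0')['img'];cv2.imwrite('pics/rem.png',cv2.resize(s[200:340,210:360],None,fx=4,fy=4,interpolation=2))
E
```

```text
lamptop [598. 201.  90.]
lampS1 [227. 311.  50.]
lampS2 [715. 439.  50.]
g1 [425.  50.  46.]
g2 [492. 124.  46.]
g3 [419. 234.  46.]
rb [ 436. -129.   20.]
rg [ 527. -125.   20.]
bulb [633.  -4.  75.]
basketc [533. 427.  50.]
handle [ 398. -339.   60.]
lamptop [589. 208.  90.]
g [491. 126.  46.]
g [423.  48.  46.]
g [418. 233.  46.]
rb [ 421. -113.   20.]
rg [ 510. -107.   20.]
bulb [637. -12.  75.]
```

View pics/wA.png

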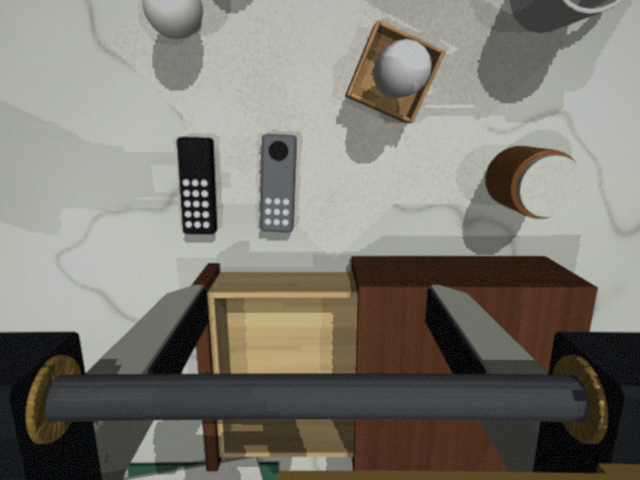

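View pics/wB.png

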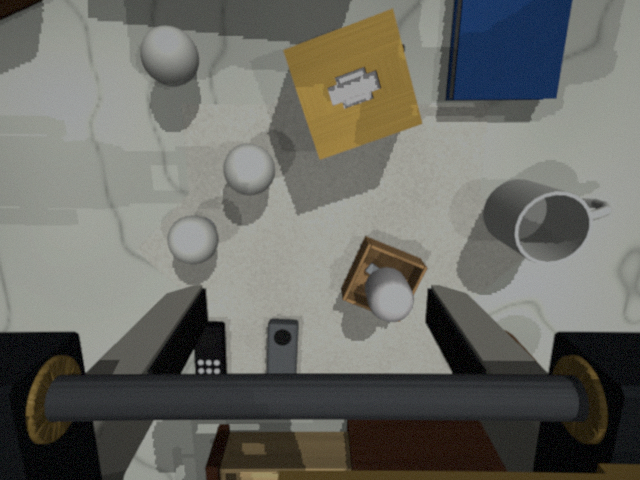

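wA shows both remote-like boxes at about 98 x 35 px, which matches 110 x 38 mm. The black one is at (198,185) with 3x4 buttons, and the grey one at (278,183) with a disc and 3x3 buttons. The open drawer spans (215-355, 272-455). wB shows the large lamp with its slot at (354,88), globes at (170,55), (248,168) and (192,239), and the carton at (385,280) with a lug showing at about (372,268). Next, close shots of the slot and the bulb's foot.

```bash
python3 - <<'E'
from h import *
def go(p,yaw,n):
    try: robot.move_ptp(p,[np.pi,0,yaw]); cam('wrist',n)
    except robot.MotionError as x: print(n,x)
go([595,150,190],np.pi/2,'lamp1')
go([637,45,200],np.pi/2,'c1')
go([590,-10,200],np.pi,'c2')
cam('scene','scene1')
def crop(n,p,w):
    d=load(n);u,v=w2px(d,p).astype(int);print(n,u,v)
    u0=max(0,u-w);v0=max(0,v-w)
    return cv2.resize(d['img'][v0:v0+2*w,u0:u0+2*w],(400,400),interpolation=2),(u0,v0)
a=crop('c1',[637,-10,20],70);b=crop('c2',[637,-10,20],70)
print(a[1],b[1])
cv2.imwrite('pics/c12.png',np.hstack([a[0],b[0]]))
E
```

```text
c1 314 272
c2 315 266
(np.int64(244), np.int64(202)) (np.int64(245), np.int64(196))
```

View pics/c12.png

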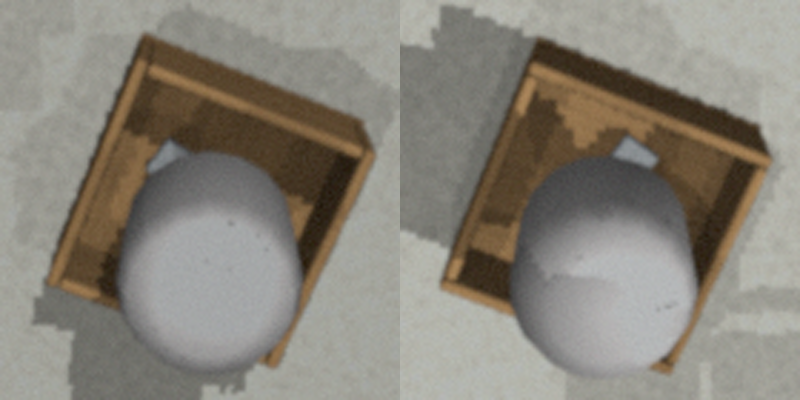

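View pics/lamp1.png

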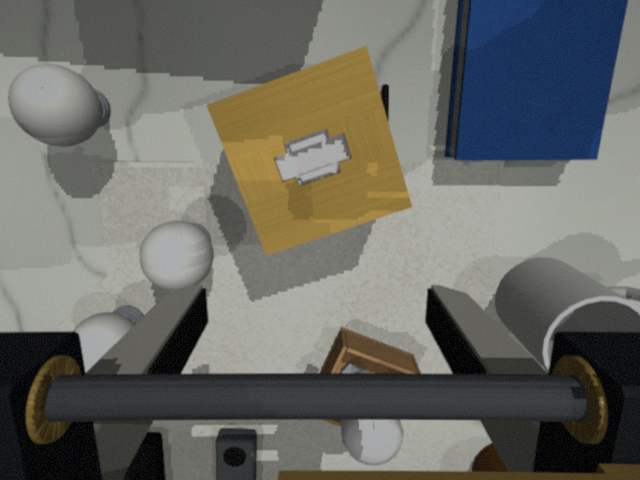

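c12 shows a lug tip in both crops: c1 has corners (172,138) and (150,165), c2 has (228,134) and (258,157). The carton rim is also clear. lamp1 shows the big lamp, its top corners at about (209,104), (365,47), (411,207) and (268,254), with the slot from (278,168) to (348,147). It is the largest of the three, at about 100 mm.

```bash
python3 - <<'E'
from h import *
c1,c2,l=load('c1'),load('c2'),load('lamp1')
A=lambda u,v:(244+u*.35,202+v*.35)
B=lambda u,v:(245+u*.35,196+v*.35)
def P(d,pts,z): return np.array([px2w(d,*p,z)[:2] for p in pts])
ang=lambda v:np.degrees(np.arctan2(v[1],v[0])).round(1)
for d,F,pts in ((c1,A,[(147,65),(374,152),(272,366),(50,282)]),(c2,B,[(132,65),(370,158),(270,372),(44,286)])):
    p=P(d,[F(*q) for q in pts],36); print('carton',p.mean(0).round(1),p.round(0).tolist(),ang(p[1]-p[0]),np.linalg.norm(p[1]-p[0]))
for d,F,pts in ((c1,A,[(172,138),(150,165)]),(c2,B,[(228,134),(258,157)])):
    p=P(d,[F(*q) for q in pts],11);print('lug',p.round(1).tolist(),ang(p[1]-p[0]))
for z in (85,90):
    p=P(l,[(209,104),(365,47),(411,207),(268,254)],z);print('lamp',z,p.mean(0).round(1),ang(p[1]-p[0]),ang(p[3]-p[0]),np.linalg.norm(p[1]-p[0]))
p=P(l,[(278,168),(348,147)],90);print('slot',p,ang(p[1]-p[0]))
img=l['img'];cv2.imwrite('pics/slot.png',cv2.resize(img[115:195,260:366],(795,600),interpolation=2))
E
```

```text
carton [639.3  -9.9] [[621.0, 37.0], [686.0, 11.0], [658.0, -57.0], [592.0, -30.0]] -21.8 70.06581147440211
carton [638.1  -9.2] [[591.0, -29.0], [618.0, 38.0], [686.0, 11.0], [658.0, -56.0]] 68.1 72.86202418322351
lug [[627.5, 7.2], [620.6, -1.6]] -128.2
lug [[618.4, -1.9], [625.8, 7.4]] 51.5
lamp 85 [593.8 201. ] 18.7 -71.2 99.08903125536325
lamp 90 [593.8 201.4] 18.7 -71.2 97.26832336182487
slot [[571.71263841 195.05436688]
 [615.13629824 207.86058279]] 16.4
```

View pics/slot.png

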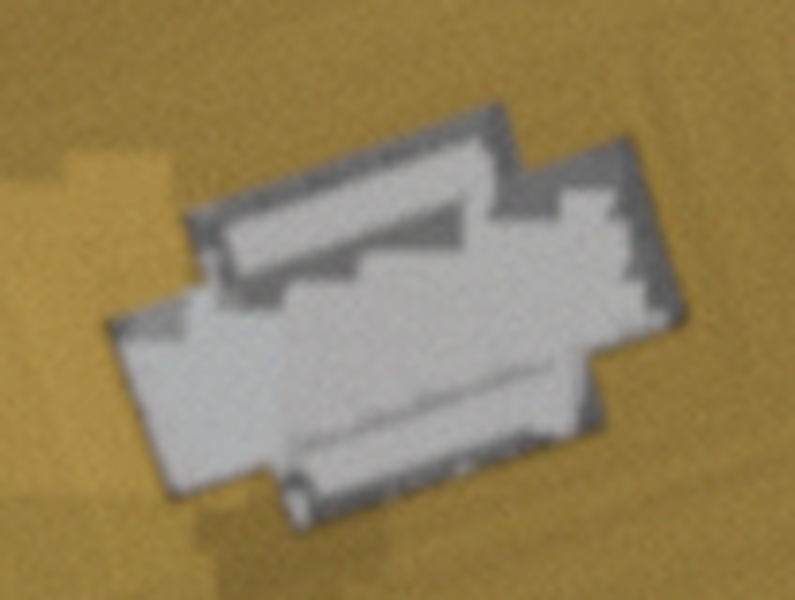

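Bulb at (638.7,-9.5) with its bar axis at 141.7°, and the lug tip lies 19.7 mm from the carton centre, which agrees. The slot corners in the crop are (110,320), (635,135), (688,320) and (175,498).

```bash
python3 - <<'E'
from h import *
l=load('lamp1')
q=np.array([px2w(l,260+u/7.5,115+v/7.5,90)[:2] for u,v in [(110,320),(635,135),(688,320),(175,498)]])
ax=(q[1]+q[2]-q[0]-q[3]);sy=np.degrees(np.arctan2(ax[1],ax[0]));print('slot',q.mean(0),sy,np.linalg.norm(ax)/2)
S=q.mean(0)
ys=(sy+18.7)/2
a=90+ys-141.7+180
r=np.radians
o=lambda y:[np.pi,0,r(y)]
print('yaws',a)
for p,y in (([638.7,-9.5,44],90),([*S,125],a),([*S,116],a-82)): print(robot.inverse_kinematics(p,o(y)))
np.save('S.npy',[*S,a])
robot.move_ptp([638.7,-9.5,150],o(90)); robot.move_gripper(1.0)
robot.move_linear([638.7,-9.5,44],speed=80,f_stop=8)
robot.move_gripper(0.0); print(robot.current_gripper_width(),robot.current_tcp_pos(),robot.current_contact_force())
robot.move_linear([638.7,-9.5,190],speed=100)
robot.move_ptp([*S,190],o(a)); print(robot.current_t(),robot.current_gripper_width(),robot.current_contact_force())
cam('side','sh'); cam('scene','scn2')
d=load('sh');u,v=w2px(d,[*S,130]).astype(int);e=load('scn2');u2,v2=w2px(e,[*S,130]).astype(int)
cv2.imwrite('pics/h.png',np.hstack([cv2.resize(x['img'][b-50:b+50,a-50:a+50],(400,400),interpolation=2) for x,a,b in((d,u,v),(e,u2,v2))]))
E
```

```text
slot [593.79477963 201.42210927] 18.96940604906057 45.387793718964986
yaws 147.1347030245303
[-1.89212875e-01  5.67946323e-01  1.51545916e+00 -4.44089210e-16
  1.05818717e+00 -1.89212875e-01]
[ 0.14939204  0.46622981  1.46677136  0.          1.20859148 -0.84779664]
[ 1.49392044e-01  4.74487267e-01  1.47718187e+00 -4.44089210e-16
  1.18992352e+00  5.83373345e-01]
0.5126818343151545 [638.68963623  -9.50926275  43.98402175] [0.31791901 0.03570432 0.79938986]
11.125 0.5117453962144901 [ 0.39148575 -0.26883095 -0.46425479]
```

View pics/h.png

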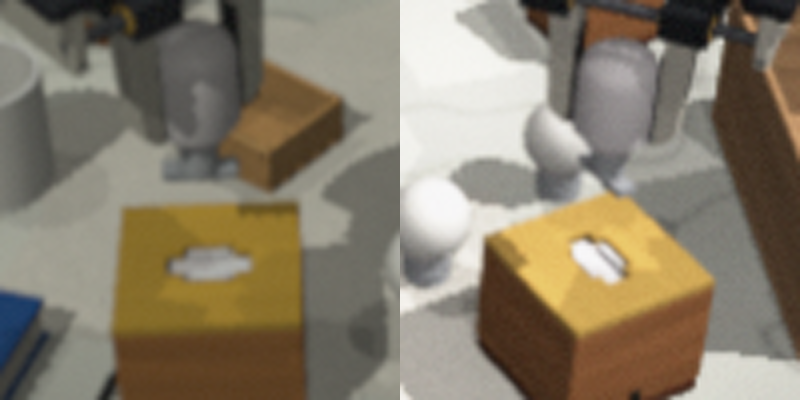

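The bulb hangs upright with its bar (left crop, 165-240,170) parallel to the slot (170-250,263). Now the insertion.

```bash
python3 - <<'E'
from h import *
*S,a=np.load('S.npy')
robot.move_linear([*S,134],speed=60)
print(robot.current_contact_force())
b=robot.move_linear([*S,125.5],speed=15,f_stop=4)
print(b,robot.current_tcp_pos(),robot.current_contact_force(),robot.current_ft_torque())
if not b:
    b=robot.move_linear([*S,116],speed=15,f_stop=14)
    print(b,robot.current_tcp_pos(),robot.current_contact_force())
E
```

```text
[ 0.35830682 -0.0009022  -0.85215308]
False [593.81400918 201.40809322 125.4946488 ] [-0.46061801 -0.24820553 -0.97030888] [ 0.01122653 -0.04083666 -0.01401943]
False [594.03402461 201.43404593 116.37242738] [-0.49395569 -0.82938713  5.09321547]
```

```bash
python3 - <<'E'
from h import *
*S,a=np.load('S.npy')
for k in range(1,11):
    y=a-8.2*k
    robot.move_linear([*S,115.8],[np.pi,0,np.radians(y)],speed=20)
    t=robot.current_ft_torque(); print(k,t[2].round(3),robot.current_contact_force().round(1))
    if abs(t[2])>1.5: break
print(robot.current_gripper_width(),robot.current_t())
robot.move_gripper(0.75); robot.sleep(.3); print(robot.current_contact_force())
robot.move_linear([*S,200],speed=100)
robot.move_ptp([480,150,330],[np.pi,0,np.pi/2])
d=cam('side','l2');e=cam('scene','l3');w=cam('wrist','w2')
o=[]
for x in(d,e):
    u,v=w2px(x,[*S,110]).astype(int);o.append(cv2.resize(x['img'][v-50:v+50,u-50:u+50],(400,400),interpolation=2))
cv2.imwrite('pics/l.png',np.hstack(o));print(robot.current_t())
E
```

```text
1 -0.01 [-0.   0.4  4.8]
2 -0.041 [0.3 1.1 4.7]
3 -0.006 [0.4 0.7 5.8]
4 -0.002 [0.3 0.9 4.7]
5 -0.041 [-0.1  0.8  4.5]
6 -0.016 [ 0.5 -0.7  4.7]
7 -0.046 [0.1 0.2 4.8]
8 -0.033 [ 0.2 -1.1  4.1]
9 -0.008 [ 0.4 -1.2  5.6]
10 0.01 [ 0.5 -0.3  5.4]
0.5107844636033503 16.725
[ 0.33465138  0.3406489  -0.06499329]
19.5167
```

View pics/l.png

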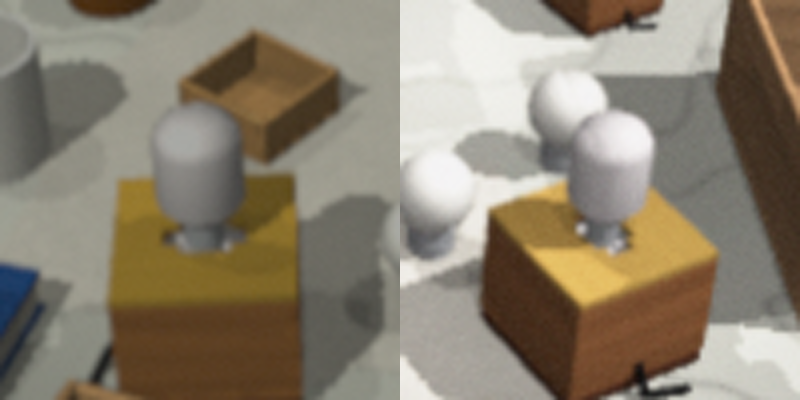

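The bulb stands seated and looks lowered, but no torque rise at the stop was felt. I'll regrip it and turn a little further until the stop shows in the moment.

```bash
python3 - <<'E'
from h import *
*S,a=np.load('S.npy')
y=a-82; o=lambda y:[np.pi,0,np.radians(y)]
robot.move_ptp([*S,200],o(y)); robot.move_gripper(0.75)
robot.move_linear([*S,118],speed=100,f_stop=8)
robot.move_gripper(0.0); robot.move_linear([*S,116],speed=20)
t0=robot.current_ft_torque()[2]
for k in range(1,8):
    robot.move_linear([*S,116],o(y-2*k),speed=20)
    t=robot.current_ft_torque()[2]-t0; print(k,t.round(3),robot.current_contact_force().round(1))
    if abs(t)>.3: break
robot.move_gripper(0.75); robot.sleep(.2)
robot.move_linear([*S,200],speed=150)
robot.move_ptp([440,120,330],o(90))
d=cam('side','l4');cam('wrist','w3'); print(robot.current_t())
for n in ('side0','l4'):
  print([w2px(load(n),[*S,z]).round(1) for z in (172,179)])
u,v=w2px(d,[*S,120]).astype(int)
cv2.imwrite('pics/l5.png',np.hstack([cv2.resize(d['img'][v-50:v+50,u-50:u+50],(600,600),interpolation=2)]))
E
```

```text
1 -0.011 [ 0.9 -0.8  4.5]
2 -0.046 [ 0.2 -0.8  5.2]
3 0.038 [-1.2  0.3  5.1]
4 0.142 [0.2 0.4 5.1]
5 0.243 [ 0.1 -0.4  5.9]
6 0.43 [-0.9  0.   5. ]
26.175
[array([270.7, 256. ]), array([270.4, 253.4])]
[array([270.7, 256. ]), array([270.4, 253.4])]
```

View pics/w3.png

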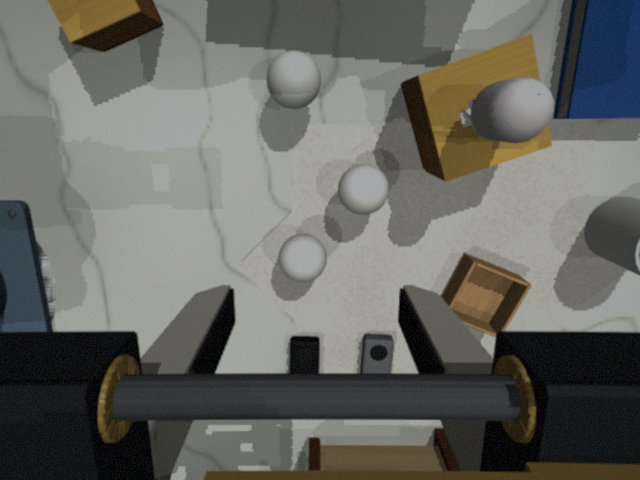

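The moment rose to 0.43 Nm over the last degrees, so the bulb is at the stop. w3 shows the globes at (294,80), (363,189) and (303,257). Next I need the basket.

```bash
python3 - <<'E'
from h import *
w=load('w3')
for p in [(294,80),(363,189),(303,257)]: print(px2w(w,*p,46).round(1))
robot.move_ptp([520,340,380],[np.pi,0,np.pi/2]); cam('wrist','bk'); print(robot.current_t())
E
```

```text
[417.4 231.8  46. ]
[489.1 123.4  46. ]
[424.6  47.2  46. ]
27.175
```

View pics/bk.png

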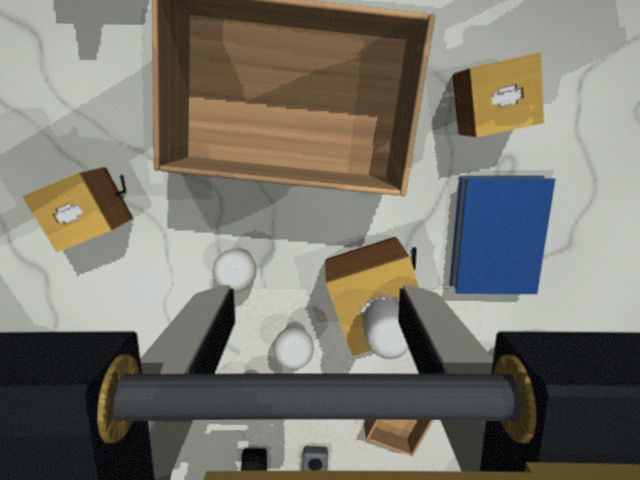

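The basket rim corners in bk are (154,168), (406,194), (434,14), with the top-left just out of view. From those corners I compute its pose and carry the globes over.

```bash
python3 - <<'E'
from h import *
b=load('bk')
A,B,C=[px2w(b,*p,110)[:2] for p in [(154,168),(406,194),(434,14)]]
ax=B-A; ay=C-B; yaw=np.degrees(np.arctan2(ax[1],ax[0])); print(np.linalg.norm(ax),np.linalg.norm(ay),yaw,np.degrees(np.arctan2(ay[1],ay[0])))
ctr=(A+C)/2; print(ctr)
np.save('bk.npy',[*ctr,yaw])
ex=np.array([np.cos(np.radians(yaw)),np.sin(np.radians(yaw))])
o=lambda y:[np.pi,0,np.radians(y)]
G=[((417.4,232.3),90,80),((489.6,123.9),45,0),((424.6,47.6),90,-80)]
for (x,y),a,off in G: 
    t=ctr-ex*off; print(t, [robot.inverse_kinematics(p,o(q)) is not None for p,q in (([x,y,27],a),([*t,35],yaw))])
for (x,y),a,off in G:
    robot.move_gripper(0.85)
    robot.move_ptp([x,y,140],o(a))
    if robot.move_linear([x,y,27],speed=120,f_stop=8): print('hit',robot.current_tcp_pos());break
    robot.move_gripper(0.0); w=robot.current_gripper_width(); print(w)
    if w<.5: break
    robot.move_linear([x,y,230],speed=200)
    t=ctr-ex*off
    robot.move_ptp([*t,230],o(yaw))
    print(robot.move_linear([*t,70],speed=150,f_stop=8), robot.move_linear([*t,35],speed=50,f_stop=5),robot.current_tcp_pos()[2],robot.current_contact_force().round(1))
    robot.move_gripper(0.85); robot.move_linear([*t,200],speed=200)
print(robot.current_t())
robot.move_ptp([500,-60,400],o(90)); cam('side','s5');cam('wrist','w5');cam('scene','sc5')
cv2.imwrite('pics/s5b.png',np.hstack([cv2.resize(load(n)['img'],(400,300)) for n in ('s5','sc5')]))
E
```

```text
258.6310716399932 166.99684817186508 -5.808915773640136 84.839202065596
[491.07182992 435.53444611]
[411.4826322  443.63133483] [True, True]
[491.07182992 435.53444611] [True, True]
[570.66102763 427.4375574 ] [True, True]
0.5699028059300737
False False 35.11067492513845 [ 0.4  0.2 -0.9]
0.5699187940358693
False False 35.129494739249495 [-0.4  0.8 -0.9]
0.5722088707815689
False False 35.139473507214774 [ 1.  -0.  -1.8]
57.025
```

View pics/s5b.png

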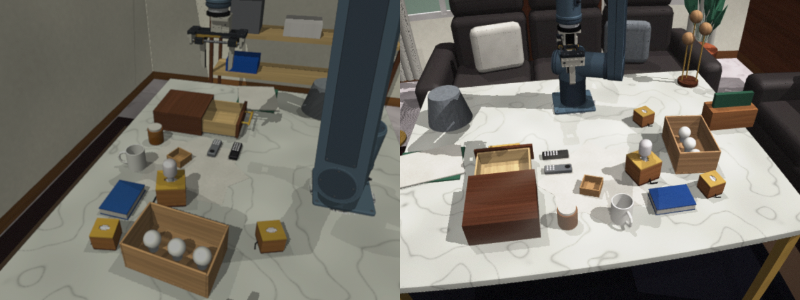

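View pics/w5.png

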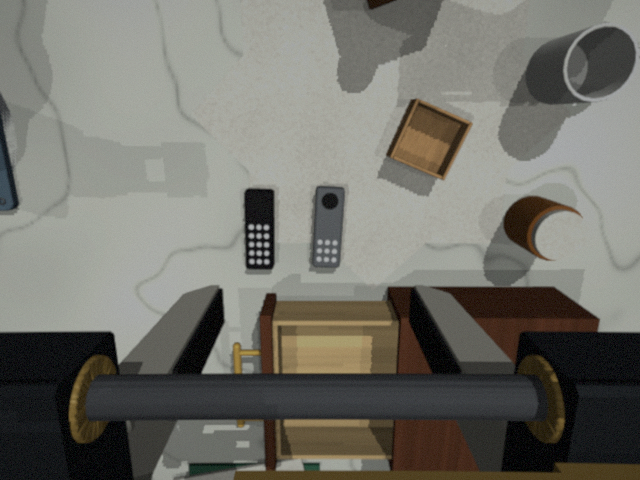

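All three globes are in the basket. The remotes have not moved: black at (259,229) and grey at (328,227), both the same size and both with button rows, so both are remotes. Now I work out the drawer's geometry from wA and w5.

```bash
python3 - <<'E'
from h import *
a,w,s=load('wA'),load('w5'),load('sc5')
for z in (70,80,90,100):
    print(z,'front inner',px2w(a,218,330,z)[0].round(),px2w(w,275.5,380,z)[0].round(),'outer',px2w(a,206,268,z).round(),px2w(w,263,297,z).round(),'chest front',px2w(a,356,350,z)[0].round(),px2w(w,393,380,z)[0].round(),
     'walls y',px2w(a,290,293,z)[1].round(),px2w(w,330,322,z)[1].round(),px2w(a,290,455,z)[1].round(),px2w(w,330,457,z)[1].round(),'front ends',px2w(a,212,470,z)[1].round(),px2w(w,269,470,z)[1].round())
for z in (30,50,70): print('handle',px2w(w,240,345,z).round(),px2w(w,240,425,z).round())
for n,p in (('black',[(245,189),(274,189),(274,270),(247,270)]),('grey',[(316,187),(345,187),(341,267),(312,267)])):
    q=np.array([px2w(w,*c,20)[:2] for c in p]); v=q[0]+q[1]-q[2]-q[3]; print(n,q.mean(0).round(1),np.degrees(np.arctan2(v[1],v[0])).round(1),np.linalg.norm(v)/2,np.linalg.norm(q[1]-q[0]))
# segmentation based remote pose
img=w['img'][180:276,235:355]; 
bg=cv2.absdiff(img,cv2.medianBlur(img,3))
h=img.max(2)
m=(h<110).astype(np.uint8); m=cv2.morphologyEx(m,cv2.MORPH_CLOSE,np.ones((7,7)))
n,lab,st,c=cv2.connectedComponentsWithStats(m)
for i in range(1,n):
    if st[i,4]>800:
        r=cv2.minAreaRect(np.argwhere(lab==i)[:,::-1].astype(np.float32)); print(st[i],r, px2w(w,235+r[0][0],180+r[0][1],20).round(1))
E
```

```text
70 front inner 450.0 445.0 outer [ 442. -206.   70.] [ 433. -201.   70.] chest front 604.0 603.0 walls y -235.0 -236.0 -446.0 -445.0 front ends -467.0 -468.0
80 front inner 453.0 447.0 outer [ 445. -203.   80.] [ 434. -197.   80.] chest front 603.0 601.0 walls y -231.0 -231.0 -436.0 -436.0 front ends -457.0 -458.0
90 front inner 455.0 448.0 outer [ 447. -199.   90.] [ 435. -193.   90.] chest front 602.0 599.0 walls y -226.0 -226.0 -427.0 -427.0 front ends -448.0 -448.0
100 front inner 458.0 449.0 outer [ 450. -195.  100.] [ 437. -188.  100.] chest front 601.0 596.0 walls y -222.0 -221.0 -418.0 -417.0 front ends -438.0 -438.0
handle [ 392. -292.   30.] [ 386. -425.   30.]
handle [ 396. -281.   50.] [ 391. -409.   50.]
handle [ 400. -269.   70.] [ 395. -392.   70.]
black [ 424.9 -127.9] 88.7 111.36441901329647 37.46695181257437
grey [ 515.9 -124.3] 87.8 109.72238099307496 37.46924953512478
[  74    6   36   86 2574] ((91.57356262207031, 48.528682708740234), (31.96007537841797, 85.69296264648438), 2.862405300140381) [ 513.4 -124.9   20. ]
[   8    8   32   88 2509] ((23.5, 51.5), (87.0, 31.0), 90.0) [ 422.9 -129.2   20. ]
```

Both remotes measure about 110 x 37 mm. The drawer opening runs from x about 452 to 600, centred near y -325. I'll place each remote lengthwise along x, finding the floor by force.

```bash
cat > rem.py <<'E'
from h import *
o=lambda y:[np.pi,0,np.radians(y)]
def detect():
    robot.move_ptp([500,-60,400],o(90)); w=cam('wrist','wr')
    m=(w['img'].max(2)<110).astype(np.uint8); m[:, :200]=0; m[:,400:]=0; m[290:]=0; m[:120]=0
    m=cv2.morphologyEx(m,cv2.MORPH_CLOSE,np.ones((7,7)))
    n,lab,st,c=cv2.connectedComponentsWithStats(m); out=[]
    for i in range(1,n):
        if st[i,4]>1500:
            p=cv2.boxPoints(cv2.minAreaRect(np.argwhere(lab==i)[:,::-1].astype(np.float32)))
            q=np.array([px2w(w,*c,20)[:2] for c in p]); e=[q[1]-q[0],q[2]-q[1]]; v=max(e,key=np.linalg.norm)
            out.append((q.mean(0)+[1.5,.5],np.degrees(np.arctan2(v[1],v[0]))%180,[np.linalg.norm(x).round() for x in e])); 
    print('det',robot.current_t(),out); return out
def put(x,y,yaw,ty):
    robot.move_gripper(.62); robot.move_ptp([x,y,110],o(yaw))
    print('down',robot.move_linear([x,y,3],speed=80,f_stop=8),robot.current_tcp_pos()[2])
    robot.move_gripper(0); g=robot.current_gripper_width(); print('w',g)
    if not .35<g<.46: return False
    robot.move_linear([x,y,200],speed=200)
    robot.move_ptp([525,ty,200],o(0)); robot.move_linear([525,ty,110],speed=150,f_stop=10)
    print('floor',robot.move_linear([525,ty,12],speed=40,f_stop=4),robot.current_tcp_pos(),robot.current_contact_force().round(1))
    robot.move_gripper(.52); robot.sleep(.2); robot.move_linear([525,ty,200],speed=200); return True
E
python3 - <<'E'
from rem import *
if put(424.3,-128.3,88.7,-361): detect()
E
```

```text
down False 3.392405847729981
w 0.40868587944096546
floor True [ 525.06562137 -360.92681036   25.05173349] [ 1.3 -0.4  3.4]
det 71.0333 [(array([ 514.97823679, -124.41197625]), np.float64(85.98046993661998), [np.float64(114.0), np.float64(40.0)])]
```

```bash
python3 - <<'E'
from rem import *
print(put(515,-124.4,87,-292))
robot.move_ptp([440,-420,330],o(90)); cam('wrist','dr'); cam('scene','sc6'); print(robot.current_t())
d=load('dr')['img'];s=load('sc6')['img']
cv2.imwrite('pics/dr2.png',np.hstack([cv2.resize(d,(400,300)),cv2.resize(s[200:350,90:290],(400,300),interpolation=2)]))
E
```

```text
down False 3.5056636093634097
w 0.40599771365947046
floor True [ 525.31722653 -291.94210337   25.07675838] [ 0.8 -0.2  3.6]
True
82.8417
```

View pics/dr2.png

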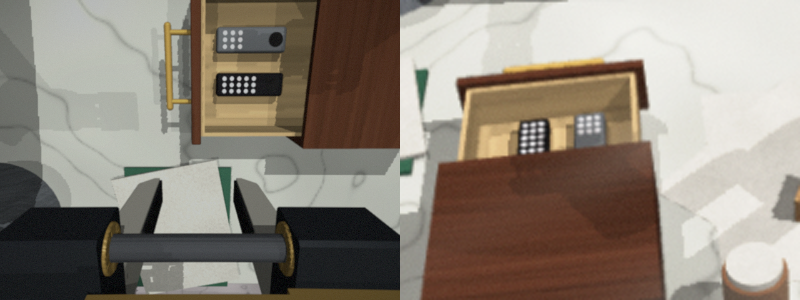

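Both remotes lie flat in the drawer, the grey at (250,40) and the black at (249,84), and the handle bar is at (168,22-107) in the left half. Now I push the drawer shut.

```bash
python3 - <<'E'
from rem import *
d=load('dr')
for z in (40,50,60): print(z,px2w(d,336,46,z).round(),px2w(d,337,212,z).round())
hx=px2w(d,336,128,50)[0]; y=-335
robot.move_gripper(0)
x0=hx-45
print(hx,robot.inverse_kinematics([x0,y,28],o(0)) is not None)
robot.move_ptp([x0,y,150],o(0)); print(robot.move_linear([x0,y,28],speed=120,f_stop=6))
print('touch',robot.move_linear([hx+5,y,28],speed=40,f_stop=3),robot.current_tcp_pos().round(1))
x=robot.current_tcp_pos()[0]
print(robot.move_linear([x+120,y,28],speed=60,f_stop=12),robot.current_tcp_pos().round(1))
b=robot.move_linear([x+190,y,28],speed=25,f_stop=15); print(b,robot.current_tcp_pos().round(1),robot.current_contact_force().round(1),robot.current_t())
E
```

```text
40 [ 459. -276.   40.] [ 462. -442.   40.]
50 [ 458. -278.   50.] [ 462. -440.   50.]
60 [ 458. -279.   60.] [ 461. -438.   60.]
459.55211882884356 True
False
touch False [ 464.5 -334.9   28. ]
True [ 577.  -334.6   27.4]
True [ 576.5 -333.8   26.2] [ 0.3 -0.5  0.3] 90.1083
```

I scaled the picture by 1.6, not 2, so the fingers came down between the bar and the drawer front and pushed the front instead. I need to check whether it is fully shut.

```bash
python3 - <<'E'
from rem import *
print(robot.current_contact_force().round(1))
b=robot.move_linear([600,-335,28],speed=15,f_stop=20); print(b,robot.current_tcp_pos().round(1),robot.current_contact_force().round(1))
p=robot.current_tcp_pos()
robot.move_linear([p[0]-3,p[1],28],speed=30); robot.move_linear([p[0]-3,p[1],150],speed=120); print(robot.current_contact_force().round(1))
robot.move_ptp([480,-420,330],o(90)); cam('wrist','dr3'); cam('scene','sc7');cam('side','sd7')
d=load('dr')
for z in (50,60,70): print(z,px2w(d,269,35,z).round(),px2w(d,269,171,z).round())
# rows across the front in the new view: brightness/hue profile
d3=load('dr3'); v=int(w2px(d3,[590,-300,85])[1])
for x in (560,570,580,590,600,610,620): 
    u,vv=w2px(d3,[x,-300,85 if x<601 else 100]).astype(int); print(x,u,vv,d3['img'][vv-1:vv+2,u-1:u+2].mean((0,1)).round())
print(d3['img'][v,w2px(d3,[540,-300,85])[0].astype(int):w2px(d3,[630,-300,100])[0].astype(int)].tolist())
E
```

```text
[ 0.3 -0.5  0.3]
True [ 575.8 -333.1   25.2] [-0.1 -0.2 -0.5]
[-0.6  0.5  0.7]
50 [ 394. -268.   50.] [ 390. -397.   50.]
60 [ 395. -270.   60.] [ 391. -395.   60.]
70 [ 396. -271.   70.] [ 392. -394.   70.]
560 406 66 [91. 97. 95.]
570 417 66 [84. 89. 87.]
580 428 66 [ 9. 11. 22.]
590 439 66 [32. 46. 75.]
600 450 66 [18. 30. 50.]
610 467 64 [33. 47. 77.]
620 479 64 [28. 42. 71.]
[[179, 188, 185], [181, 190, 187], [163, 171, 168], [112, 122, 122], [59, 79, 89], [40, 79, 98], [47, 94, 114], [51, 107, 131], [63, 120, 147], [66, 130, 158], [69, 134, 163], [68, 133, 163], [67, 129, 158], [59, 119, 146], [62, 113, 135], [86, 107, 117], [90, 94, 98], [94, 100, 96], [88, 92, 91], [93, 99, 95], [92, 96, 95], [94, 100, 98], [90, 95, 94], [92, 97, 97], [92, 98, 95], [95, 100, 98], [91, 98, 95], [91, 97, 93], [93, 99, 97], [90, 96, 93], [87, 97, 93], [90, 95, 94], [92, 98, 97], [93, 98, 97], [89, 93, 93], [69, 73, 74], [41, 41, 47], [19, 16, 29], [0, 2, 13], [6, 8, 17], [14, 20, 28], [4, 14, 22], [0, 0, 8], [6, 10, 21], [13, 11, 24], [13, 17, 24], [1, 10, 23], [10, 6, 22], [14, 17, 22], [2, 9, 22], [11, 13, 26], [9, 13, 26], [0, 6, 17], [14, 19, 41], [20, 30, 54], [30, 45, 71], [33, 50, 79], [30, 43, 75], [37, 52, 81], [28, 45, 77], [33, 51, 80], [32, 48, 76], [33, 51, 79], [35, 48, 77], [32, 42, 75], [28, 39, 70], [18, 33, 61], [24, 34, 51], [16, 22, 39], [27, 40, 54], [36, 55, 66], [26, 38, 45], [6, 17, 23], [12, 6, 21], [14, 24, 41], [30, 40, 68], [28, 47, 77], [28, 48, 76], [27, 43, 73], [29, 44, 73], [31, 45, 74], [27, 43, 70], [35, 48, 78], [29, 44, 74], [35, 47, 78], [29, 43, 73], [30, 44, 73], [26, 42, 72], [31, 44, 71], [25, 39, 66], [30, 45, 72], [31, 41, 67], [28, 42, 72], [30, 44, 70], [21, 36, 68], [19, 39, 67], [27, 40, 69], [33, 45, 76], [30, 45, 71], [27, 42, 72], [18, 39, 67], [28, 39, 70], [26, 45, 71], [31, 40, 67], [17, 35, 61], [27, 41, 67], [30, 44, 69], [27, 42, 70]]
```

The travel was about 154 mm, which matches the initial opening of about 151 mm (front inner face 450, chest face 601). To be sure, I'll push on the bar itself, where the gripper's body is clear of the chest, and compare pictures from before and after.

```bash
python3 - <<'E'
from rem import *
y=-333
robot.move_ptp([505,y,150],o(0)); print(robot.move_linear([505,y,35],speed=120,f_stop=6))
for s in range(2):
    b=robot.move_linear([580,y,35],speed=20,f_stop=18); print(b,robot.current_tcp_pos().round(1),robot.current_contact_force().round(1))
p=robot.current_tcp_pos(); robot.move_linear([p[0]-25,y,35],speed=60); robot.move_linear([p[0]-25,y,150],speed=150)
robot.move_ptp([480,-420,330],o(90)); d=cam('wrist','dr4'); a=load('dr3')
A,B=[cv2.cvtColor(x['img'][20:140,380:520],6).astype(np.float32) for x in (a,d)]
print('shift px',cv2.phaseCorrelate(A[:, :75],B[:, :75]),np.abs(A-B).mean(),robot.current_t())
# opening seen from the scene camera: whether pale drawer wood is visible
s=load('sc7')['img'][225:290,110:225]; s0=load('sc6')['img'][225:290,110:225]
f=lambda i:int(((i[...,2]>150)&(i[...,2].astype(int)-i[...,0]>40)).sum()); print('pale wood px',f(s0),f(s))
E
```

```text
False
True [ 536.6 -332.7   34.5] [-0.1  0.7 -0.5]
True [ 536.3 -332.1   33.4] [-1.   0.3  0.3]
shift px ((0.7431016447551357, 0.08213446418486825), 1.0244406935373942) 3.6326191 102.075
pale wood px 1237 211
```

```bash
python3 - <<'E'
from rem import *
a,d=load('dr3'),load('dr4')
g=lambda x:cv2.cvtColor(x['img'],6).astype(np.float32)
A,B=g(a),g(d)
for n,sl in (('front+handle',(slice(20,120),slice(370,455))),('chest+papers',(slice(100,250),slice(200,340)))):
    print(n,cv2.phaseCorrelate(A[sl],B[sl],cv2.createHanningWindow(A[sl].shape[::-1],5)))
# steady push: creep in small steps, reading force
y=-333
robot.move_ptp([510,y,150],o(0)); robot.move_linear([510,y,35],speed=150)
robot.move_linear([532,y,35],speed=60)
for x in np.arange(533,541,.7):
    robot.move_linear([x,y,35],speed=5); f=robot.current_contact_force(); print(x.round(1),robot.current_tcp_pos()[0].round(2),f.round(1))
    if f[0]<-12: break
robot.sleep(.3);print(robot.current_contact_force().round(1))
robot.move_linear([515,y,35],speed=40); robot.move_linear([515,y,150],speed=150); robot.move_ptp([480,-200,330],o(90))
e=cam('scene','fin'); w=cam('side','fins'); print(robot.current_t())
E
```

```text
front+handle ((0.1786214226441274, 0.0499765215964203), 1.0824576169119942)
chest+papers ((0.12409322947033274, 0.011397477303177084), 1.1112221968615497)
533.0 532.87 [-0.7  0.5  0.2]
533.7 533.7 [-0.5 -0.4  0.7]
534.4 534.46 [ 0.4  0.2 -0.2]
535.1 535.15 [-0.3  0.3  0.1]
535.8 535.86 [-0.5 -0.9 -0.3]
536.5 536.56 [0.6 0.5 0.4]
537.2 536.93 [-0.5 -0.1  0.8]
537.9 536.95 [-4.5 -0.5  3.1]
538.6 536.98 [-7.3 -0.3  4.2]
539.3 536.95 [-9.9 -0.5  4.9]
540.0 536.95 [-11.8  -0.7   6.8]
540.7 536.95 [-14.6  -0.7   7. ]
[-14.8  -0.8   8.7]
111.9667
```

A steady 15 N push meets a rigid stop at x = 536.95, so the drawer is fully shut. A quick check that the bulb is unchanged, then I hand in.

```bash
python3 - <<'E'
from rem import *
*S,a=np.load('S.npy')
x,y=load('l4'),load('fins'); u,v=w2px(x,[*S,120]).astype(int)
print(np.abs(x['img'][v-35:v+35,u-30:u+30].astype(int)-y['img'][v-35:v+35,u-30:u+30]).mean())
print(robot.hand_in())
E
```

```text
8.964285714285714
the job is handed in; nothing more can be done
None
```

The job is handed in. The new bulb was turned to its stop, three globes are in the basket, and both remotes are in the fully shut drawer; I made no final visual check of the bulb, and a before/after picture comparison there was inconclusive.

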